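# Lift the tape roll off its spindle and stow it under the overhang

### The arm

A 6-joint arm with a two-finger parallel gripper is mounted at the origin on the work surface. World frame = base frame: x ahead of the robot, y to its left, z up, the work surface at z = 0. Lengths are in m, angles in rad, forces in N, time in s.
With the tool pointing down it reaches from about 0.25 to 0.725 m from the base axis. Payload 4 kg.
Tool frame: the origin (TCP) lies between the finger pads; the fingertips stand 11 mm ahead of it and the grasp point (between the pads) lies 8 mm behind it; z points along the fingers, y is the line along which they close (so a half turn about z gives the same grasp; the last joint's range is limited). The gripper opens to 85 mm and grips with 20 to 120 N. Pads are 22 mm wide; open, the fingers measure 114 mm over their backs; the gripper's body (76 mm by 85 mm) begins 54 mm behind the grasp point. The pads swing forward as they close: fully open they stand 13 mm farther back than shut.
Start: joints at [1.121, 0.241, 0.005, 1.335, 0, 1.571], TCP at [0.217, 0.45, 0.242] pointing down, gripper open.
Joint ranges: [-2.72, 2.72], [-1.05, 1.87], [-1.09, 1.28], [-1.99, 2.15], [-1.42, 1.44], [-3.14, 3.14]. Speed limits (rad/s): [2.79, 2.79, 3.14, 3.14, 3.14, 3.14].

### API

Orientations are given as a rotation vector (axis times angle).
In Python, from station import sensors, imaging, ticket gives the robot as it stands.
- The arm moves only by the tool drive_tool, never from a script. Its argument "series" is a list of rows, each a list of 3 entries, a list of its own where there are three numbers: the turn, a rotation vector about the tool's x, y, z in rad, then the shift along the tool's x, y, z in mm, then the closure, from 0 (fully open) to 1 (shut). A call has 1 to 12 rows; each row is the pose to reach, as a shift and turn from the pose commanded when the call began, along the tool's axes at that moment; what a row does not reach only later rows make up. A row lasts 1/10 s, in which the tool goes at most 50 mm and 8.59 degrees, less where a joint would pass 70% of its speed; a pose out of reach is approached as far as the arm can. A call with a gripper value outside its range is refused whole. The fingers move at their own pace and stop on an object; "squeeze" is the grip in N (left out, the last holds). Time passes only in rows, so rows that repeat a pose let the fingers close. It gives the time, the measured TCP pose, the force, the opening and the grip force at its end, in the units of the state.
- sensors.get_obs(): the state, without advancing time (a new reading comes with each control period).
- imaging.read_camera(name): name is "scene" or "top" or "wrist"; returns (picture, depth): 480x640x3 uint8, red, green, blue; 480x640 float32, m along the optical axis (not along the pixel's ray), 0 where there is no reading.
- imaging.get_calibration(name): a dict with "fx", "fy", "cx", "cy" (pixels), "pose" (4x4, takes a point from camera to world coordinates); the wrist camera has in their place "hand_eye" (4x4, takes a point from camera to tool coordinates, whose origin is the TCP and whose axes are the flange's). Camera axes: x right, y down, z forward; pixel columns grow to the right and rows downward; lengths in m; the calibration is good to about 2 mm. The wrist camera is an equidistant fisheye: a pixel r from the principal point sees the ray r / f radians off the axis. A picture is of the moment at which its call begins: read the wrist's pose just before it. get_calibration takes no time and is no camera call.
- ticket.close_job(): hands the job in; it is judged then, once.
The state is a dict: "clock": time; "q": joint angles; "qvel": joint speeds; "joint_efforts": joint torques, N m; "ee_pos": TCP position; "tool_rot": TCP orientation; "contact_force": force on the tool from outside, world axes, zero at the start; "ft_torque": the same for the moment, N m; "opening": finger opening in m; "finger_force": force on a finger pad.
Only numpy, scipy, OpenCV 4.12 (cv2) and the standard library are available. Lean on these libraries where they do the work, as an engineer would, in place of code of your own. Each camera call takes 0.05 s, during which the arm holds its last target. There are 200 camera calls.

### The job

Use the aluminium lift plate to raise the big tape roll all the way up, off the spindle of the oak stand. Slide the roll gently sideways along the ledge, under the overhang, until it meets the end wall, then press the empty lift plate fully back down on its seat. Never press hard on the roll, and leave the other things where they are.

Things in the scene. Friction and masses are not known exactly. Their poses are not given: they have to be found in the camera images.
- stand: Fixed oak tape stand. Origin on the table under the spindle axis, z up; the lift plate's lip points to the stand's -y, the ledge lies to its +y, x points away from the robot. Oak base 18 mm thick, x -55 to 75, y -55 to 258 mm. A 44 mm thick steel riser carries the lift plate; lowest ledge edge z 135. End wall at y 238 (inner face).
- tip (a point): Tip of the upright steel spindle, 26 mm in diameter, z 150 mm above the table; fixed, on the stand's axis.
- brow (a point): Middle of the lower edge of the overhang board where the roll goes in under it (stand x 0, y 140, z 218 mm). The board is 15 mm thick (top z 233), 150 mm wide in x and runs from here to the end wall.
- lift (a joint): Height of the aluminium lift plate above its seat, in m: 0 seated (start), 0.060 at its upper stop, where its top is 3 mm above the ledge and 6 mm above the spindle's tip. Stiff: about 12 to 16 N raise it with the roll on, it stays where it is left, and about 7 to 10 N press the empty plate down.
- lip (a point): Middle of the lower front edge of the lift plate (z 90 mm above the table when seated). The plate is 6 mm thick and rectangular, 116 mm wide (stand x -58 to 58), and runs from the lip at stand y -95 to y 60 mm. Between lip and roll it is bare for 40 mm. Below the lip the space is free down to the table.
- home (a point): Point on the ledge where the centre of the roll's underside lies when the roll touches the end wall (stand x 0, y 183, z 153 mm). The ledge is x -75 to 75, y 64 to 256, top z 153 mm, with side rails 15 mm high and 124 mm apart from y 95 on.
- roll: Big roll of brown paper tape wound on a cardboard core, 110 mm in diameter, 48 mm high, bore 36 mm, about 0.2 to 0.4 kg, lying flat on the lift plate around the spindle. Origin: centre of its underside, z along its axis.
- bowl: Bystander: green glass bowl, 130 mm wide, 55 mm high; origin under its centre.
- case: Bystander: grey glasses case, 60 x 155 x 38 mm; origin under its centre, long along its y.
- tyre_lever: Bystander: grey plastic tyre lever, 170 mm long, 10 mm thick, lying flat along its x; origin under its middle.
- masking_roll: Bystander: small flat roll of tape with a wide hole, 80 mm in diameter, 25 mm high; origin under its centre.
- loose_key: Bystander: aluminium key, 70 mm long, 4 mm thick, lying flat along its x.
- mug: Bystander: white mug, 80 mm wide, 90 mm high, handle at its +y; origin under its centre.
Not all that is in view belongs to the job. What is shaped like the roll but black or orange is not meant.

How it is judged:
On the way, in this order (a step that is already met when the one before it is completed fails the run):
1. the lift plate has carried the roll up clear of the spindle (value of joint lift above 0.056 m and z of roll in the frame of stand above 0.151 m and horizontal distance between roll and stand below 0.04 m and angle between roll's own z axis and vertical below 0.12 rad), for 0.2 s.
2. the roll lies on the ledge under the overhang, against the end wall (y of roll in the frame of stand above 0.17 m and z of roll in the frame of stand between 0.148 and 0.16 m and angle between roll's own z axis and vertical below 0.12 rad), for 0.2 s.
At the end, for the whole second after the job is handed in: The roll lies flat at rest on the ledge under the overhang, within 13 mm of touching the end wall, and the lift plate is back down within 5 mm of its seat (all of step 2 and value of joint lift below 0.005 m and linear speed of roll below 0.02 m/s).
It fails at once if the robot pressed the roll with more than 30 N (contact force between any of the fingers, the arm and roll above 30 N).
It fails at once if a bystander was moved by more than 25 mm (distance of any of bowl, case, tyre_lever, masking_roll, loose_key, mug from where it was at the start of the episode above 0.025 m).
It also fails if it takes over 64 s, if anything falls off the work surface, if the arm or the gripper's body presses on something with over 40 N, if the wrist force passes 120 N, or if a joint passes its speed limit or range.

## Working session

There is one attempt and no reset: what is moved stays moved. The work goes in short steps, Python scripts to look and compute and a tool call to move; the robot and the scene stay as the last step left them, time stands still between calls to the robot, and variables do not carry over. Pictures are saved under pics/ and viewed, at most 10 in all, crops included, and the job is handed in when it is done.

Besides the shell and the picture viewer there is one more tool, called after "Emit:" in YAML: its name, and indented under it one key for each argument. drive_tool: Moves the arm, as the interface text tells. Its arguments: {"type":"object","properties":{"series":{"type":"array","items":{"type":"array"}},"squeeze":{"type":"number"}},"required":["series"]}

```bash
mkdir -p pics; ls; python3 - <<'E'
from station import sensors, imaging
import cv2,numpy as np
o=sensors.get_obs();print(o)
for n in("scene","top"):
    p,d=imaging.read_camera(n);np.savez(n+".npz",p=p,d=d);cv2.imwrite(f"pics/{n}.png",p[:,:,::-1]);print(n,imaging.get_calibration(n))
print(imaging.get_calibration("wrist"))
E
```

```text
pics
{'clock': 0.0, 'q': array([1.12100965e+00, 2.41434857e-01, 3.68281029e-03, 1.33518991e+00,
       5.26648900e-06, 1.57081408e+00]), 'qvel': array([ 1.92801205e-03, -5.44504870e-05,  9.54318625e-04,  5.99691731e-04,
        1.26648670e-03,  3.01251263e-04]), 'joint_efforts': array([-1.49295447e-03, -3.72320259e+01,  2.52406347e+01,  1.70071435e-02,
       -2.44384346e-04, -5.66617601e-06]), 'ee_pos': array([0.21711349, 0.44970754, 0.2413862 ]), 'tool_rot': array([-0.70050163, -3.06200144,  0.00328313]), 'contact_force': array([-0.43007915, -0.64413703,  0.19369023]), 'ft_torque': array([0.01495553, 0.02133042, 0.00386636]), 'finger_force': 0.0, 'opening': 0.08541378131739845}
scene {'fx': 463.25092405160956, 'fy': 463.25092405160956, 'cx': 310.8981856091328, 'cy': 244.69705972746667, 'pose': array([[ 0.20752835,  0.54371111, -0.81320982,  1.3490864 ],
       [ 0.97821765, -0.11935145,  0.16983954, -0.25946118],
       [-0.00471413, -0.83074272, -0.55663661,  0.68316421],
       [ 0.        ,  0.        ,  0.        ,  1.        ]])}
top {'fx': 522.3392085739334, 'fy': 522.3392085739334, 'cx': 314.8089439458173, 'cy': 236.8774021861987, 'pose': array([[-0.00175315, -0.9983115 ,  0.05806097,  0.4692458 ],
       [-0.99986313,  0.00270513,  0.01632165, -0.08259463],
       [-0.01645116, -0.0580244 , -0.99817961,  1.3665865 ],
       [ 0.        ,  0.        ,  0.        ,  1.        ]])}
{'fx': 371.64829954431775, 'fy': 371.64829954431775, 'cx': 321.690744682929, 'cy': 237.5929925239538, 'hand_eye': array([[-5.77799717e-04, -9.53252415e-01, -3.02174619e-01,
         7.70077012e-02],
       [ 9.99999732e-01, -4.14700471e-04, -6.03906896e-04,
        -2.08590735e-03],
       [ 4.50363750e-04, -3.02174887e-01,  9.53252398e-01,
        -1.32250041e-01],
       [ 0.00000000e+00,  0.00000000e+00,  0.00000000e+00,
         1.00000000e+00]])}
```

View pics/scene.png

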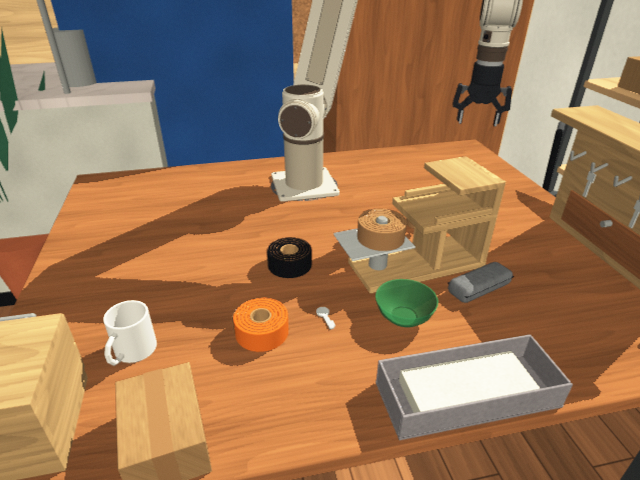

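View pics/top.png

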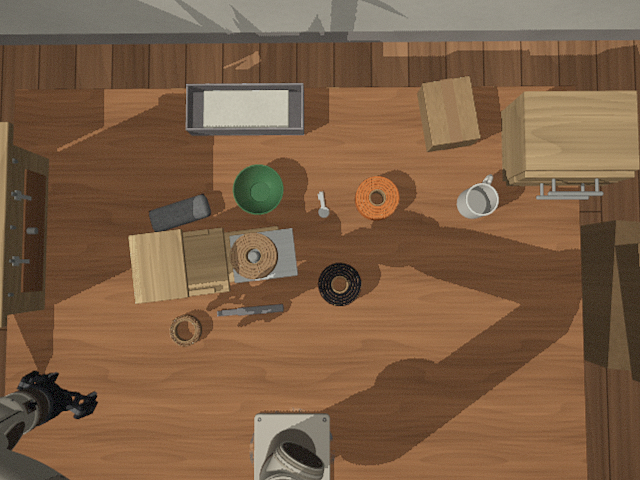

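The top view shows:
- **Brown roll:** on the plate at about (254,256), with the steel spindle in its bore. It matches the description, so this is the one I want.
- **Lookalikes:** black roll (340,284), orange roll (377,198) and small masking roll (186,330).
- **Stand:** overhang board at (157,266), lip edge at about (297,252).

In the scene view the roll is at (381,228) and the lip is on the left of the plate.

```bash
cat > h.py <<'E'
import numpy as np
from station import imaging
def ray(n,u,v):
    c=imaging.get_calibration(n);P=c["pose"]
    d=P[:3,:3]@np.array([(u-c["cx"])/c["fx"],(v-c["cy"])/c["fy"],1]);return P[:3,3],d
def atz(n,u,v,z):
    o,d=ray(n,u,v);return o+d*(z-o[2])/d[2]
def tri(a,b):
    A=np.zeros((3,3));y=np.zeros(3);R=[]
    for n,u,v in(a,b):
        o,d=ray(n,u,v);d=d/np.linalg.norm(d);M=np.eye(3)-np.outer(d,d);A+=M;y+=M@o;R.append((o,M))
    p=np.linalg.solve(A,y);return p,[np.linalg.norm(M@(p-o)) for o,M in R]
E
python3 - <<'E'
import numpy as np,cv2
t=np.load("top.npz")["p"];s=np.load("scene.npz")["p"]
cv2.imwrite("pics/topc.png",cv2.resize(t[215:345,120:310,::-1],None,fx=4,fy=4,interpolation=cv2.INTER_CUBIC))
cv2.imwrite("pics/scenec.png",cv2.resize(s[150:300,320:520,::-1],None,fx=4,fy=4,interpolation=cv2.INTER_CUBIC))
E
```

```text
(no output)
```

View pics/topc.png

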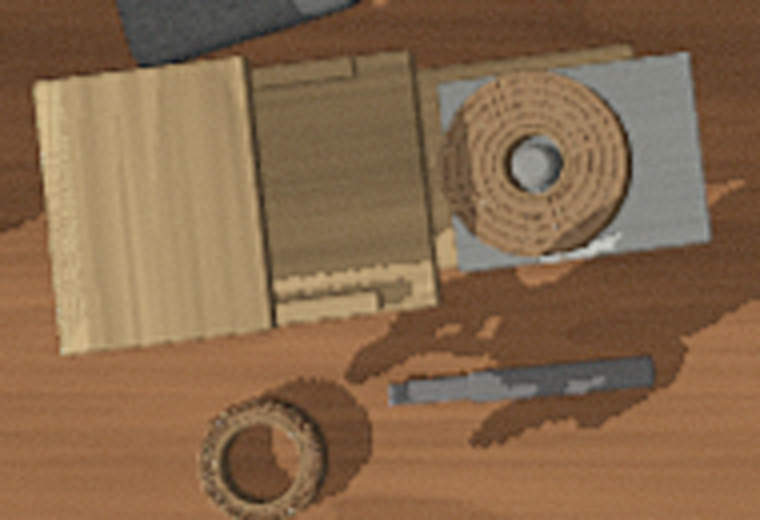

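View pics/scenec.png

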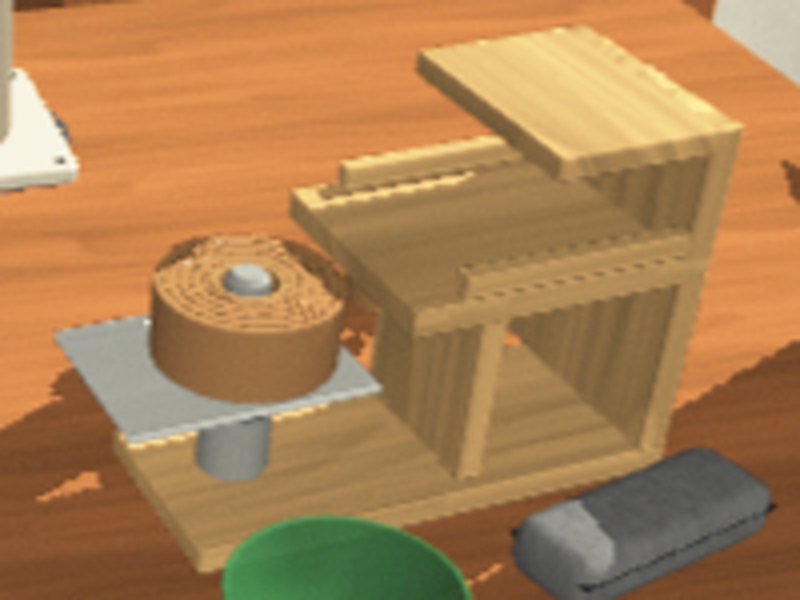

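The top crop shows the plate's lip edge running (689,52)–(710,241), its inner corners at (438,85) and (463,271), and the board edge running (245,57)–(271,328). The ledge edge runs (411,52)–(437,303). In the scene crop the lip corners are (57,333) and (130,438), the inner corner is (380,386), and the board front corners are (418,52) and (562,162).

```bash
python3 - <<'E'
from h import *
T=lambda x,y:("top",120+(x+.5)/4-.5,215+(y+.5)/4-.5)
S=lambda x,y:("scene",320+(x+.5)/4-.5,150+(y+.5)/4-.5)
for n,a,b in[("lipfar+x",T(689,52),S(130,438)),("lip-x",T(710,241),S(57,333)),("in+x",T(438,85),S(380,386)),("brow+x",T(245,57),S(562,162)),("brow-x",T(271,328),S(418,52)),("outer+x",T(35,83),S(741,128)),("ledge+x",T(411,52),S(414,318)),("ledge-x",T(437,303),S(292,197)),("tip",T(535,163),S(250,270))]:
    p,r=tri(a,b);print(n,p.round(4),r[0].round(4))
pts=[(T(689,52),.096,(58,-95)),(T(710,241),.096,(-58,-95)),(T(438,85),.096,(58,60)),(T(463,271),.096,(-58,60)),(T(245,57),.233,(75,140)),(T(271,328),.233,(-75,140)),(T(411,52),.153,(75,64)),(T(437,303),.153,(-75,64))]
W=np.array([atz(*p,z)[:2] for p,z,_ in pts]);L=np.array([l for *_,l in pts])/1000
cw,cl=W.mean(0),L.mean(0);H=(L-cl).T@(W-cw);U,s,V=np.linalg.svd(H);R=V.T@U.T
t=cw-R@cl;print("R",R,np.degrees(np.arctan2(R[1,0],R[0,0])),"t",t);print((W-(L@R.T+t)).round(4))
f=lambda y,x=0:(R@np.array([x,y])+t).round(4)
print("lip",f(-.095),"home",f(.183),"brow",f(.14))
d=np.load("top.npz")["d"]
print("depth-z:")
c=imaging.get_calibration("top");
def dz(u,v):
    q=np.array([(u-c["cx"])/c["fx"],(v-c["cy"])/c["fy"],1])*d[v,u];return (c["pose"][:3,:3]@q+c["pose"][:3,3]).round(4)
for n,u,v in[("plate",285,252),("roll",265,245),("ledge",205,255),("board",155,266),("bowlrim",236,190),("lever",250,310),("mask",176,328),("case",180,212)]:print(n,dz(u,v))
for n,x,y,z in[("leverL",390,395,.01),("leverR",653,370,.01),("mask",264,458,.025)]:print(n,atz(*T(x,y),z))
E
```

```text
lipfar+x [ 0.5661 -0.0053  0.0964] 0.0006
lip-x [ 0.4511 -0.0174  0.0944] 0.0013
in+x [0.5463 0.1479 0.0953] 0.0002
brow+x [0.5538 0.2296 0.2315] 0.0006
brow-x [0.4061 0.2127 0.2323] 0.0
outer+x [0.5394 0.3436 0.2325] 0.0004
ledge+x [0.5624 0.1541 0.1496] 0.0002
ledge-x [0.416  0.138  0.1491] 0.0005
tip [0.4975 0.0818 0.1517] 0.0013
R [[ 0.99281396 -0.11966803]
 [ 0.11966803  0.99281396]] 6.8729438067606905 t [0.49675928 0.08127817]
[[ 0.0002  0.0002]
 [ 0.0003  0.0013]
 [-0.001  -0.0002]
 [ 0.0009 -0.0024]
 [-0.001  -0.0006]
 [ 0.0006  0.0012]
 [-0.0015 -0.0006]
 [ 0.0014  0.001 ]]
lip [ 0.5081 -0.013 ] home [0.4749 0.263 ] brow [0.48   0.2203]
depth-z:
plate [0.5064 0.0108 0.0972]
roll [0.5217 0.0547 0.141 ]
ledge [0.4983 0.1938 0.151 ]
board [0.4726 0.2838 0.2343]
bowlrim [0.6668 0.1404 0.0436]
lever [0.3591 0.1076 0.0095]
mask [0.313  0.2991 0.0101]
case [0.6111 0.2841 0.0412]
leverL [0.35054344 0.19275692 0.01      ]
leverR [0.36653258 0.0224433  0.01      ]
mask [0.31187664 0.27015901 0.025     ]
```

The triangulated heights (plate top 0.095, board 0.232, tip 0.152) and the line fit all agree with the text. That puts the stand at (0.497, 0.081) with a yaw of 6.9°.

Plan:
1. Point the tool horizontally along +x with the gripper open, and push the lower finger up under the bare corner of the plate on its -x side.
2. Push the roll along the ledge with the fingers pointing down.
3. Press the plate back down on its seat.

```bash
cat >> h.py <<'E'
from station import sensors
from scipy.spatial.transform import Rotation as Ro
Y=np.radians(6.87)
def st(x,y,z):  # stand mm -> world m
    c,s=np.cos(Y),np.sin(Y);return np.array([.4968+(c*x-s*y)/1e3,.0813+(s*x+c*y)/1e3,z/1e3])
def go(p,yt,zt,base=None):  # yt,zt: tool y and z in world
    o=sensors.get_obs();R0=Ro.from_rotvec(o["tool_rot"]);zt=np.array(zt)/np.linalg.norm(zt);yt=np.array(yt)-np.dot(yt,zt)*zt;yt=yt/np.linalg.norm(yt)
    R1=Ro.from_matrix(np.c_[np.cross(yt,zt),yt,zt]);P0=o["ee_pos"]
    if base: P0,R0=base
    print("turn",(R0.inv()*R1).as_rotvec().round(3),"shift",(R0.inv().apply(np.array(p)-P0)*1e3).round(1));return np.array(p),R1
E
python3 - <<'E'
from h import *
print(go([.36,-.02,.40],[1,0,0],[0,0,-1]))
E
```

```text
turn [-2.000e-03  1.000e-03  1.121e+00] shift [-332.9 -361.3 -157.8]
(array([ 0.36, -0.02,  0.4 ]), Rotation.from_matrix(array([[ 0.,  1.,  0.],
                            [ 1.,  0.,  0.],
                            [ 0.,  0., -1.]])))
```

Emit:
drive_tool:
  series:
    - [[0,0,0],[0,0,-50],0]
    - [[0,0,0],[0,0,-100],0]
    - [[0,0,0],[0,0,-150],0]
    - [[0,0,0],[0,0,-160],0]
  squeeze: 40

```text
clock: 0.5
ee_pos: [0.2179, 0.4514, 0.4083]
tool_rot: [0.7, 3.06, 0.015]
contact_force: [-0.2, 1.2, -0.2]
opening: 0.0853
finger_force: 0.0
```

Emit:
drive_tool:
  series:
    - [[0,0,0.12],[-33,-36,0],0]
    - [[0,0,0.24],[-67,-72,0],0]
    - [[0,0,0.36],[-100,-108,0],0]
    - [[0,0,0.48],[-133,-144,0],0]
    - [[0,0,0.6],[-167,-180,0],0]
    - [[0,0,0.72],[-200,-216,0],0]
    - [[0,0,0.84],[-233,-252,0],0]
    - [[0,0,0.96],[-267,-288,0],0]
    - [[0,0,1.08],[-300,-325,0],0]
    - [[0,0,1.12],[-333,-361,0],0]
    - [[0,0,1.12],[-333,-361,0],0]
    - [[0,0,1.12],[-333,-361,0],0]

```text
clock: 1.7
ee_pos: [0.3601, -0.0207, 0.4018]
tool_rot: [-2.224, -2.217, 0.001]
contact_force: [0.3, -0.1, -0.4]
opening: 0.0857
finger_force: 0.0
```

```bash
python3 - <<'E'
from h import *
print(sensors.get_obs()["q"].round(3));go([.36,-.01,.30],[0,0,1],[1,0,0])
E
```

```text
[-0.058 -0.051  0.088  1.712  0.     1.516]
turn [-1.572  0.002 -0.003] shift [ 10.7   0.  101.8]
```

Tool pointing straight out along +x would put the wrist too close to the base at that height. I'll point it horizontally at azimuth 35° and come in at the lip, using wrist joint 5. First I go to a high pre-pose to check that it can be reached.

```bash
python3 - <<'E'
from h import *
d=[np.cos(.61),np.sin(.61),0]
P=st(-12,-84,122);print(P)
go([P[0]+.06,P[1]-.06,.32],[0,0,1],d)
E
```

```text
[ 0.49493399 -0.00353229  0.122     ]
turn [-1.518  0.479 -0.481] shift [-42.2 195.1  81.5]
```

Emit:
drive_tool:
  series:
    - [[-0.127,0.04,-0.04],[-4,16,0],0]
    - [[-0.253,0.08,-0.08],[-7,33,0],0]
    - [[-0.38,0.12,-0.12],[-11,49,5],0]
    - [[-0.506,0.16,-0.16],[-14,65,10],0]
    - [[-0.633,0.2,-0.2],[-18,81,20],0]
    - [[-0.759,0.24,-0.24],[-21,98,30],0]
    - [[-0.886,0.279,-0.281],[-25,114,40],0]
    - [[-1.012,0.319,-0.321],[-28,130,50],0]
    - [[-1.139,0.359,-0.361],[-32,146,60],0]
    - [[-1.265,0.4,-0.401],[-35,163,70],0]
    - [[-1.392,0.439,-0.441],[-39,179,80],0]
    - [[-1.518,0.479,-0.481],[-42,195,80],0]

```text
clock: 2.9
ee_pos: [0.5456, -0.0591, 0.3264]
tool_rot: [1.058, 1.767, 1.5]
contact_force: [0.8, -0.8, 0.3]
opening: 0.085
finger_force: 0.0
```

```bash
python3 - <<'E'
from h import *
d=[np.cos(.61),np.sin(.61),0]
P=st(-12,-84,122)
o=sensors.get_obs();print(o["q"].round(3),Ro.from_rotvec(o["tool_rot"]).as_matrix().round(3))
go([P[0]+.06,P[1]-.06,.32],[0,0,1],d)
E
```

```text
[-0.608  0.061 -0.85  -0.45   1.118  1.211] [[-0.513  0.198  0.835]
 [ 0.856  0.051  0.514]
 [ 0.059  0.979 -0.195]]
turn [-0.195  0.064 -0.066] shift [-9.  -4.7  6.7]
```

Emit:
drive_tool:
  series:
    - [[0,0,0],[0,0,0],0]
    - [[0,0,0],[0,0,0],0]
    - [[0,0,0],[0,0,0],0]

```text
clock: 3.2
ee_pos: [0.5456, -0.0606, 0.328]
tool_rot: [1.061, 1.767, 1.496]
contact_force: [-0.7, -0.8, -0.0]
opening: 0.0853
finger_force: 0.0
```

```bash
python3 - <<'E'
from h import *
d=[np.cos(.61),np.sin(.61),0]
P=st(-12,-84,122)
o=sensors.get_obs();print(o["q"].round(3))
b=go([P[0]+.06,P[1]-.06,.32],[0,0,1],d)
go([P[0]+.06,P[1]-.06,.122],[0,0,1],d)
E
```

```text
[-0.61   0.056 -0.846 -0.436  1.116  1.206]
turn [-0.197  0.067 -0.065] shift [-7.7 -6.1  7.8]
turn [-0.197  0.067 -0.065] shift [ -19.3 -199.8   46.9]
```

```bash
cat >> h.py <<'E'
a=np.radians(42);t=np.radians(10)
D=[np.cos(a)*np.cos(t),np.sin(a)*np.cos(t),-np.sin(t)]
PL=st(-8,-78,117)
E
python3 - <<'E'
from h import *
print(PL);b=go(PL+[.06,-.05,.15],[0,0,1],D)
go(PL+[.06,-.05,0],[0,0,1],D,b)
E
```

```text
[0.49818757 0.0029031  0.117     ]
turn [-0.019  0.182 -0.094] shift [  1.6 -56.4  29.4]
turn [0. 0. 0.] shift [   0.  -147.7   26. ]
```

Emit:
drive_tool:
  series:
    - [[-0.01,0.09,-0.05],[0,-25,15],0]
    - [[-0.019,0.182,-0.094],[1.6,-56.4,29.4],0]
    - [[-0.019,0.182,-0.094],[1.6,-56.4,29.4],0]
    - [[-0.019,0.182,-0.094],[1.6,-56.4,29.4],0]
    - [[-0.019,0.182,-0.094],[1.6,-56.4,29.4],0]

```text
clock: 3.7
ee_pos: [0.5582, -0.0484, 0.2692]
tool_rot: [0.84, 1.891, 1.586]
contact_force: [-0.1, -0.2, 1.0]
opening: 0.0854
finger_force: 0.0
```

```bash
python3 - <<'E'
from h import *
print(sensors.get_obs()["q"].round(3))
go(PL+[.06,-.05,.15],[0,0,1],D)
go(PL+[.06,-.05,0],[0,0,1],D)
E
```

```text
[-0.611  0.277 -0.767 -0.391  1.284  0.933]
turn [0.002 0.003 0.005] shift [ 1.  -2.   1.2]
turn [0.002 0.003 0.005] shift [   1.8 -149.8   27. ]
```

Emit:
drive_tool:
  series:
    - [[0,0,0],[0,-25,4.4],0]
    - [[0,0,0],[0,-50,8.8],0]
    - [[0,0,0],[0,-75,13.2],0]
    - [[0,0,0],[0,-100,17.6],0]
    - [[0,0,0],[0,-125,22],0]
    - [[0,0,0],[0,-147.7,26],0]
    - [[0,0,0],[0,-147.7,26],0]
    - [[0,0,0],[0,-147.7,26],0]

```text
clock: 4.5
ee_pos: [0.559, -0.049, 0.1188]
tool_rot: [0.84, 1.891, 1.587]
contact_force: [0.4, -0.5, 0.8]
opening: 0.0858
finger_force: 0.0
```

```bash
python3 - <<'E'
from h import *
import cv2
print(sensors.get_obs()["q"].round(3))
go(PL+[.06,-.05,0],[0,0,1],D)
go(PL,[0,0,1],D)
p,d=imaging.read_camera("scene");q,d=imaging.read_camera("top")
cv2.imwrite("pics/pre.png",np.hstack([cv2.resize(p[90:330,230:500,::-1],None,fx=1.45,fy=1.45),cv2.resize(q[180:420,200:470,::-1],None,fx=1.45,fy=1.45)]))
E
```

```text
[-0.611  0.689 -0.835 -0.87   1.285  0.932]
turn [0.002 0.003 0.004] shift [ 2.  -1.6  1. ]
turn [0.002 0.003 0.004] shift [ 79.3  -3.2 -10.2]
```

View pics/pre.png

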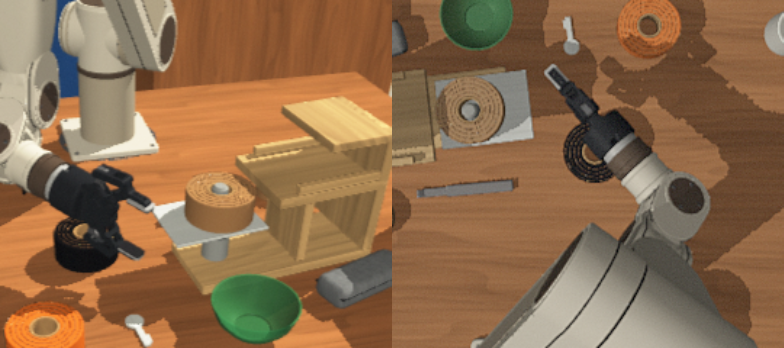

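The gripper is open at the lip corner. The upper finger is above plate level, the lower finger is below it, and the black roll under the hand is clear. Next I slide in.

Emit:
drive_tool:
  series:
    - [[0,0,0],[13,-0.3,-2],0]
    - [[0,0,0],[26,-0.6,-4],0]
    - [[0,0,0],[39,-1,-6],0]
    - [[0,0,0],[52,-1,-8],0]
    - [[0,0,0],[65,-1.5,-9],0]
    - [[0,0,0],[78,-1.5,-11],0]
    - [[0,0,0],[78,-1.5,-11],0]
    - [[0,0,0],[78,-1.5,-11],0]

```text
clock: 5.4
ee_pos: [0.4989, 0.0014, 0.1178]
tool_rot: [0.841, 1.891, 1.587]
contact_force: [1.0, -0.7, -0.3]
opening: 0.0855
finger_force: 0.0
```

```bash
python3 - <<'E'
from h import *
import cv2
print(sensors.get_obs()["q"].round(3))
go(PL,[0,0,1],D)
p,d=imaging.read_camera("scene");q,d=imaging.read_camera("top")
cv2.imwrite("pics/in.png",np.hstack([cv2.resize(p[150:300,300:450,::-1],None,fx=2.6,fy=2.6),cv2.resize(q[210:360,220:370,::-1],None,fx=2.6,fy=2.6)]))
E
```

```text
[-0.591  0.716 -1.04  -1.14   1.268  0.973]
turn [0.001 0.003 0.003] shift [ 1.6 -0.7  0.6]
```

View pics/in.png

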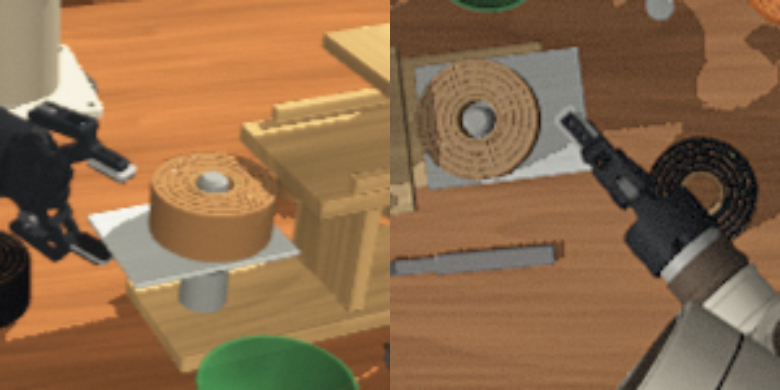

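The upper fingertip is inset over the plate, at (568,115) in the top half, and the lower finger goes under the lip. I'll raise slowly.

Emit:
drive_tool:
  series:
    - [[0,0,0],[0,4,-0.7],0]
    - [[0,0,0],[0,8,-1.4],0]
    - [[0,0,0],[0,12,-2.1],0]
    - [[0,0,0],[0,16,-2.8],0]
    - [[0,0,0],[0,20,-3.5],0]
    - [[0,0,0],[0,20,-3.5],0]

```text
clock: 6.1
ee_pos: [0.4985, 0.0016, 0.1357]
tool_rot: [0.85, 1.893, 1.586]
contact_force: [4.1, 2.3, -12.3]
opening: 0.0854
finger_force: 5.5
```

Emit:
drive_tool:
  series:
    - [[0,0,0],[0,4,-0.7],0]
    - [[0,0,0],[0,8,-1.4],0]
    - [[0,0,0],[0,12,-2.1],0]
    - [[0,0,0],[0,16,-2.8],0]
    - [[0,0,0],[0,20,-3.5],0]
    - [[0,0,0],[0,24,-4.2],0]
    - [[0,0,0],[0,28,-4.9],0]
    - [[0,0,0],[0,32,-5.6],0]
    - [[0,0,0],[0,36,-6.3],0]
    - [[0,0,0],[0,40,-7],0]
    - [[0,0,0],[0,43,-7.6],0]
    - [[0,0,0],[0,43,-7.6],0]

```text
clock: 7.3
ee_pos: [0.4984, 0.0016, 0.1793]
tool_rot: [0.85, 1.893, 1.585]
contact_force: [4.7, 2.9, -13.1]
opening: 0.0855
finger_force: 5.8
```

```bash
cat >> h.py <<'E'
def rollz():
    p,d=imaging.read_camera("top");c=imaging.get_calibration("top")
    v,u=np.mgrid[:480,:640];q=np.stack([(u-c["cx"])/c["fx"]*d,(v-c["cy"])/c["fy"]*d,d],-1)@c["pose"][:3,:3].T+c["pose"][:3,3]
    return p,q
E
python3 - <<'E'
from h import *
p,q=rollz();o=st(0,0,0)
r=np.hypot(q[...,0]-o[0],q[...,1]-o[1]);m=(r>.025)&(r<.045);print("roll top z",np.percentile(q[m][:,2],[10,50,90]))
E
```

```text
roll top z [0.19347038 0.19628961 0.19926673]
```

Emit:
drive_tool:
  series:
    - [[0,0,0],[0,2,-0.3],0]
    - [[0,0,0],[0,4,-0.7],0]
    - [[0,0,0],[0,6,-1],0]
    - [[0,0,0],[0,6,-1],0]

```text
clock: 7.75
ee_pos: [0.4984, 0.0016, 0.1851]
tool_rot: [0.85, 1.893, 1.585]
contact_force: [7.5, 2.4, -13.6]
opening: 0.0858
finger_force: 6.3
```

Emit:
drive_tool:
  series:
    - [[0,0,0],[0,1.5,-0.2],0]
    - [[0,0,0],[0,3,-0.5],0]
    - [[0,0,0],[0,4,-0.7],0]
    - [[0,0,0],[0,4,-0.7],0]

```text
clock: 8.15
ee_pos: [0.4984, 0.0013, 0.1879]
tool_rot: [0.855, 1.894, 1.583]
contact_force: [8.1, 1.7, -19.0]
opening: 0.0851
finger_force: 9.2
```

```bash
python3 - <<'E'
from h import *
p,q=rollz();o=st(0,0,0)
r=np.hypot(q[...,0]-o[0],q[...,1]-o[1]);m=(r>.025)&(r<.045);print("roll top z",np.percentile(q[m][:,2],[10,50,90]))
E
```

```text
roll top z [0.20186911 0.20468516 0.20749434]
```

The force rose to 19 N and the roll top is at 0.2047, so the plate is at its upper stop. I'll hold briefly, lower the finger clear, then retreat.

Emit:
drive_tool:
  series:
    - [[0,0,0],[0,0,0],0]
    - [[0,0,0],[0,0,0],0]
    - [[0,0,0],[0,-8,1.4],0]
    - [[0,0,0],[0,-15,2.6],0]
    - [[0,0,0],[0,-15,2.6],0]
    - [[0,0,0],[-20,-15,5],0]
    - [[0,0,0],[-40,-15,8],0]
    - [[0,0,0],[-60,-15,11],0]
    - [[0,0,0],[-80,-15,14],0]
    - [[0,0,0],[-85,20,14],0]
    - [[0,0,0],[-85,65,14],0]
    - [[0,0,0],[-85,110,14],0]

```text
clock: 9.4
ee_pos: [0.5791, -0.0391, 0.298]
tool_rot: [0.846, 1.892, 1.59]
contact_force: [1.4, -0.5, -0.6]
opening: 0.0851
finger_force: 0.0
```

```bash
python3 - <<'E'
from h import *
p,q=rollz();o=st(0,0,0)
r=np.hypot(q[...,0]-o[0],q[...,1]-o[1]);m=(r>.025)&(r<.045);print("roll top z",np.percentile(q[m][:,2],[10,50,90]))
A=(q[...,2]>.19)&(q[...,2]<.22)&(r<.08);print("centroid",q[A].mean(0), o)
print(sensors.get_obs()["q"].round(3))
# tool down, tool y along stand x, closed-ish, at y=-100 behind roll, high
go(st(0,-100,300),[np.cos(Y),np.sin(Y),0],[0,0,-1])
E
```

```text
roll top z [0.20187015 0.2046396  0.20748896]
centroid [0.49758809 0.08274023 0.20433225] [0.4968 0.0813 0.    ]
[-0.564  0.226 -0.715 -0.384  1.25   1.021]
turn [ 1.361 -0.418  0.52 ] shift [ 64.3 -13.  -37.8]
```

The roll stayed up on the plate. Now I turn the tool to point down behind the roll, half closed, with the fingers spread along the stand's x.

Emit:
drive_tool:
  series:
    - [[0.124,-0.038,0.047],[6,-1,-4],0.5]
    - [[0.247,-0.076,0.095],[12,-2,-8],0.5]
    - [[0.371,-0.114,0.142],[18,-4,-11],0.5]
    - [[0.495,-0.152,0.189],[24,-5,-15],0.5]
    - [[0.619,-0.19,0.236],[30,-6,-19],0.5]
    - [[0.742,-0.228,0.284],[36,-7,-23],0.5]
    - [[0.866,-0.266,0.331],[42,-8,-26],0.5]
    - [[0.99,-0.304,0.378],[48,-10,-30],0.5]
    - [[1.113,-0.342,0.425],[54,-11,-34],0.5]
    - [[1.237,-0.38,0.473],[60,-12,-38],0.5]
    - [[1.361,-0.418,0.52],[64,-13,-38],0.5]
    - [[1.361,-0.418,0.52],[64,-13,-38],0.5]

```text
clock: 10.65
ee_pos: [0.5085, -0.0163, 0.2887]
tool_rot: [-2.072, -2.336, 0.011]
contact_force: [-0.1, -0.2, -0.3]
opening: 0.0424
finger_force: 0.0
```

Emit:
drive_tool:
  series:
    - [[0,0,0],[0,0,0],0.5]
    - [[0,0,0],[0,0,0],0.5]

```text
clock: 10.85
ee_pos: [0.5064, -0.0185, 0.2908]
tool_rot: [-2.079, -2.336, 0.005]
contact_force: [0.1, -0.1, -0.5]
opening: 0.0428
finger_force: 0.0
```

```bash
python3 - <<'E'
from h import *
print(sensors.get_obs()["q"].round(3))
go(st(0,-100,186),[np.cos(Y),np.sin(Y),0],[0,0,-1])
E
```

```text
[-0.04   0.25   0.142  1.477  0.007  1.414]
turn [-0.012 -0.009 -0.004] shift [ -0.7   3.7 104.7]
```

Emit:
drive_tool:
  series:
    - [[-0.01,-0.007,-0.004],[-0.7,2,25],0.5]
    - [[-0.01,-0.007,-0.004],[-0.7,3.5,50],0.5]
    - [[-0.01,-0.007,-0.004],[-0.7,3.5,75],0.5]
    - [[-0.01,-0.007,-0.004],[-0.7,3.5,95],0.5]
    - [[-0.01,-0.007,-0.004],[-0.7,3.5,104],0.5]
    - [[-0.01,-0.007,-0.004],[-0.7,3.5,104],0.5]
    - [[-0.01,-0.007,-0.004],[-0.7,3.5,104],0.5]

```text
clock: 11.55
ee_pos: [0.5094, -0.0182, 0.1878]
tool_rot: [-2.083, -2.349, 0.001]
contact_force: [0.2, -0.2, 0.6]
opening: 0.0427
finger_force: 0.0
```

```bash
python3 - <<'E'
from h import *
y=[np.cos(Y),np.sin(Y),0];z=[0,0,-1]
go(st(0,-100,186),y,z)
go(st(0,-68,186),y,z)
go(st(0,0,186),y,z)
go(st(0,115,186),y,z)
E
```

```text
turn [-0.001 -0.001 -0.   ] shift [ 0.3 -0.6  1.8]
turn [-0.001 -0.001 -0.   ] shift [32.3 -0.6  1.8]
turn [-0.001 -0.001 -0.   ] shift [100.3  -0.6   1.9]
turn [-0.001 -0.001 -0.   ] shift [215.3  -0.6   2. ]
```

Emit:
drive_tool:
  series:
    - [[0,0,0],[10,-0.5,0.5],0.5]
    - [[0,0,0],[20,-0.5,0.5],0.5]
    - [[0,0,0],[28,-0.5,0.5],0.5]
    - [[0,0,0],[31,-0.5,0.5],0.5]
    - [[0,0,0],[33,-0.5,0.5],0.5]
    - [[0,0,0],[35,-0.5,0.5],0.5]
    - [[0,0,0],[37,-0.5,0.5],0.5]
    - [[0,0,0],[39,-0.5,0.5],0.5]
    - [[0,0,0],[41,-0.5,0.5],0.5]
    - [[0,0,0],[43,-0.5,0.5],0.5]
    - [[0,0,0],[45,-0.5,0.5],0.5]
    - [[0,0,0],[47,-0.5,0.5],0.5]

```text
clock: 12.75
ee_pos: [0.503, 0.0286, 0.1859]
tool_rot: [-2.082, -2.348, 0.004]
contact_force: [0.1, -2.1, -0.5]
opening: 0.0429
finger_force: 0.9
```

```bash
cat >> h.py <<'E'
def where():
    p,q=rollz();c,s=np.cos(Y),np.sin(Y);dx=q[...,0]-.4968;dy=q[...,1]-.0813
    X=c*dx+s*dy;Yy=-s*dx+c*dy;e=sensors.get_obs()["ee_pos"]
    print("tool stand", (c*(e[0]-.4968)+s*(e[1]-.0813))*1e3,(-s*(e[0]-.4968)+c*(e[1]-.0813))*1e3,e[2])
    return p,q,X*1e3,Yy*1e3
E
python3 - <<'E'
from h import *
p,q,X,Yy=where();import cv2
m=(q[...,2]>.19)&(q[...,2]<.212)&(abs(X)<70)&(Yy>-60)&(Yy<130);print("roll x",X[m].min(),X[m].max(),"y",Yy[m].min(),Yy[m].max())
cv2.imwrite("pics/push.png",cv2.resize(p[190:340,120:320,::-1],None,fx=3,fy=3))
E
```

```text
tool stand -0.22433651439530533 -52.67554060731423 0.1859308044489424Traceback (most recent call last):
  File "<stdin>", line 3, in <module>
    return umr_minimum(a, axis, None, out, keepdims, initial, where)
ValueError: zero-size array to reduction operation minimum which has no identity
```

Contact is light (2 N) and the roll is moving. I'll keep pushing.

Emit:
drive_tool:
  series:
    - [[0,0,0],[4,0,0],0.5]
    - [[0,0,0],[8,0,0],0.5]
    - [[0,0,0],[12,0,0],0.5]
    - [[0,0,0],[16,0,0],0.5]
    - [[0,0,0],[20,0,0],0.5]
    - [[0,0,0],[24,0,0],0.5]
    - [[0,0,0],[28,0,0],0.5]
    - [[0,0,0],[32,0,0],0.5]
    - [[0,0,0],[36,0,0],0.5]
    - [[0,0,0],[40,0,0],0.5]
    - [[0,0,0],[44,0,0],0.5]
    - [[0,0,0],[48,0,0],0.5]

```text
clock: 14.0
ee_pos: [0.4973, 0.0767, 0.1862]
tool_rot: [-2.082, -2.349, 0.003]
contact_force: [0.5, -3.2, 0.7]
opening: 0.0426
finger_force: 1.4
```

```bash
python3 - <<'E'
from h import *
import cv2
p,q,X,Yy=where()
s,_=imaging.read_camera("scene")
cv2.imwrite("pics/push.png",np.hstack([cv2.resize(p[190:340,130:280,::-1],None,fx=2.6,fy=2.6),cv2.resize(s[130:280,350:500,::-1],None,fx=2.6,fy=2.6)]))
E
```

```text
tool stand -0.08686807733599891 -4.0356514810779975 0.18622559436854777
```

View pics/push.png

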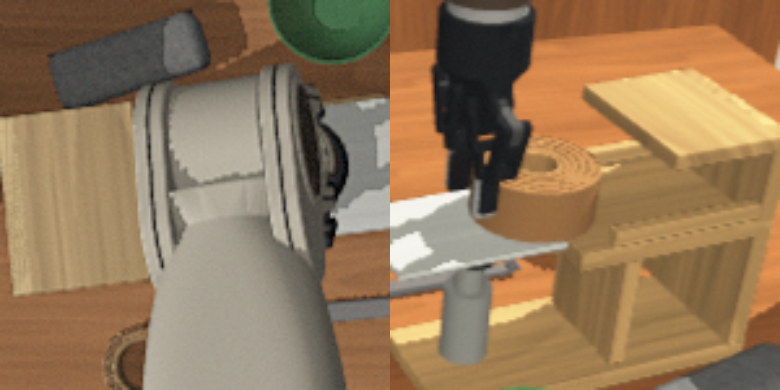

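The roll sits flat, cradled by both fingers, and is passing from the plate onto the ledge (right half, about (540,190)). I'll continue.

Emit:
drive_tool:
  series:
    - [[0,0,0],[4,0,0],0.5]
    - [[0,0,0],[8,0,0],0.5]
    - [[0,0,0],[12,0,0],0.5]
    - [[0,0,0],[16,0,0],0.5]
    - [[0,0,0],[20,0,0],0.5]
    - [[0,0,0],[24,0,0],0.5]
    - [[0,0,0],[28,0,0],0.5]
    - [[0,0,0],[32,0,0],0.5]
    - [[0,0,0],[36,0,0],0.5]
    - [[0,0,0],[40,0,0],0.5]
    - [[0,0,0],[44,0,0],0.5]
    - [[0,0,0],[48,0,0],0.5]

```text
clock: 15.3
ee_pos: [0.4912, 0.1245, 0.1859]
tool_rot: [-2.081, -2.348, 0.004]
contact_force: [-0.5, -2.1, -1.4]
opening: 0.0427
finger_force: 0.7
```

Emit:
drive_tool:
  series:
    - [[0,0,0],[4,0,0],0.5]
    - [[0,0,0],[8,0,0],0.5]
    - [[0,0,0],[12,0,0],0.5]
    - [[0,0,0],[16,0,0],0.5]
    - [[0,0,0],[20,0,0],0.5]
    - [[0,0,0],[24,0,0],0.5]
    - [[0,0,0],[28,0,0],0.5]
    - [[0,0,0],[32,0,0],0.5]
    - [[0,0,0],[36,0,0],0.5]
    - [[0,0,0],[40,0,0],0.5]
    - [[0,0,0],[42,0,0],0.5]
    - [[0,0,0],[44,0,0],0.5]

```text
clock: 16.5
ee_pos: [0.4861, 0.1679, 0.1862]
tool_rot: [-2.081, -2.349, 0.003]
contact_force: [-0.3, -1.6, 0.6]
opening: 0.0427
finger_force: 1.1
```

```bash
python3 - <<'E'
from h import *
import cv2
p,q,X,Yy=where()
print(sensors.get_obs()["contact_force"])
s,_=imaging.read_camera("scene")
cv2.imwrite("pics/push2.png",cv2.resize(s[100:280,350:520,::-1],None,fx=3.3,fy=3.3))
E
```

```text
tool stand -0.2349464618247414 87.5813188444247 0.18622666185642375
[-0.84978136 -0.39926675  0.46929754]
```

View pics/push2.png

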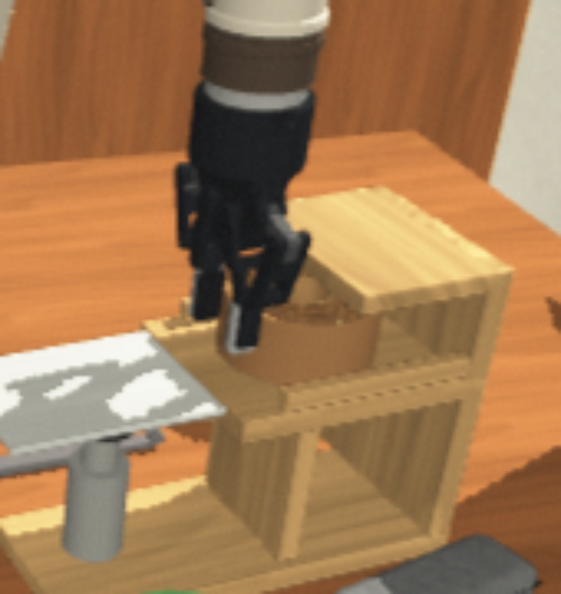

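The roll (about (320,340)) is half under the board, and the gripper body is clear above it. I'll go on to the wall in small steps.

Emit:
drive_tool:
  series:
    - [[0,0,0],[4,0,0],0.5]
    - [[0,0,0],[8,0,0],0.5]
    - [[0,0,0],[12,0,0],0.5]
    - [[0,0,0],[16,0,0],0.5]
    - [[0,0,0],[20,0,0],0.5]
    - [[0,0,0],[23,0,0],0.5]
    - [[0,0,0],[25,0,0],0.5]
    - [[0,0,0],[27,0,0],0.5]
    - [[0,0,0],[28,0,0],0.5]
    - [[0,0,0],[29,0,0],0.5]

```text
clock: 17.6
ee_pos: [0.4826, 0.1966, 0.1862]
tool_rot: [-2.081, -2.348, 0.004]
contact_force: [1.1, -3.0, 0.6]
opening: 0.0431
finger_force: 1.2
```

Emit:
drive_tool:
  series:
    - [[0,0,0],[1,0,0],0.5]
    - [[0,0,0],[2,0,0],0.5]
    - [[0,0,0],[2,0,0],0.5]

```text
clock: 17.9
ee_pos: [0.4824, 0.1987, 0.1862]
tool_rot: [-2.081, -2.348, 0.003]
contact_force: [0.5, -2.8, 0.6]
opening: 0.0427
finger_force: 1.0
```

Emit:
drive_tool:
  series:
    - [[0,0,0],[1,0,0],0.5]
    - [[0,0,0],[2,0,0],0.5]
    - [[0,0,0],[2,0,0],0.5]

```text
clock: 18.2
ee_pos: [0.4821, 0.2007, 0.1862]
tool_rot: [-2.081, -2.348, 0.003]
contact_force: [-0.3, -2.4, 0.7]
opening: 0.0426
finger_force: 1.0
```

Emit:
drive_tool:
  series:
    - [[0,0,0],[1,0,0],0.5]
    - [[0,0,0],[2,0,0],0.5]
    - [[0,0,0],[2,0,0],0.5]

```text
clock: 18.5
ee_pos: [0.4819, 0.2027, 0.1862]
tool_rot: [-2.081, -2.348, 0.003]
contact_force: [-0.3, -2.0, 0.7]
opening: 0.0426
finger_force: 1.0
```

Emit:
drive_tool:
  series:
    - [[0,0,0],[0.7,0,0],0.5]
    - [[0,0,0],[1.4,0,0],0.5]
    - [[0,0,0],[1.4,0,0],0.5]

```text
clock: 18.8
ee_pos: [0.4819, 0.2032, 0.1862]
tool_rot: [-2.083, -2.349, 0.005]
contact_force: [0.7, -5.1, 0.9]
opening: 0.0424
finger_force: 2.5
```

The force rose to 5 N and the arm stopped, so the roll is at the end wall. I'll back off, close the fingers and go over the plate.

Emit:
drive_tool:
  series:
    - [[0,0,0],[-5,0,0],0.5]
    - [[0,0,0],[-20,0,0],0.5]
    - [[0,0,0],[-40,0,0],0.5]
    - [[0,0,0],[-65,0,-15],1]
    - [[0,0,0],[-90,0,-30],1]
    - [[0,0,0],[-115,0,-30],1]
    - [[0,0,0],[-140,0,-30],1]
    - [[0,0,0],[-165,0,-30],1]
    - [[0,0,0],[-183,0,-30],1]
    - [[0,0,0],[-183,0,-20],1]
    - [[0,0,0],[-183,0,-10],1]
    - [[0,0,0],[-183,0,-10],1]

```text
clock: 20.0
ee_pos: [0.5022, 0.0226, 0.1938]
tool_rot: [-2.079, -2.346, 0.007]
contact_force: [-0.7, 0.4, -0.5]
opening: -0.0001
finger_force: 0.0
```

```bash
python3 - <<'E'
from h import *
p,q,X,Yy=where()
m=(abs(X)<40)&(Yy<-72)&(Yy>-90);print("plate z",np.median(q[m][:,2]))
print(sensors.get_obs()["contact_force"])
go(st(0,-60,107),[np.cos(Y),np.sin(Y),0],[0,0,-1])
E
```

```text
tool stand -1.1768608536372782 -58.724225179106874 0.19459226140622146
plate z 0.6282785578465315
[ 0.41214234 -0.43721985 -0.01221197]
turn [-0.007 -0.002  0.001] shift [-1.5  1.8 87.6]
```

Now I press down, 87 mm nominal to the seat, slowing near the end.

Emit:
drive_tool:
  series:
    - [[0,0,0],[-1,1,15],1]
    - [[0,0,0],[-1,1,25],1]
    - [[0,0,0],[-1,1,30],1]
    - [[0,0,0],[-1,1,36],1]
    - [[0,0,0],[-1,1,42],1]
    - [[0,0,0],[-1,1,48],1]
    - [[0,0,0],[-1,1,54],1]
    - [[0,0,0],[-1,1,60],1]
    - [[0,0,0],[-1,1,66],1]
    - [[0,0,0],[-1,1,72],1]
    - [[0,0,0],[-1,1,77],1]
    - [[0,0,0],[-1,1,80],1]

```text
clock: 21.25
ee_pos: [0.5041, 0.0221, 0.1166]
tool_rot: [-2.08, -2.349, 0.003]
contact_force: [-3.0, 0.5, 7.4]
opening: -0.0001
finger_force: 3.5
```

Emit:
drive_tool:
  series:
    - [[0,0,0],[0,0,2],1]
    - [[0,0,0],[0,0,4],1]
    - [[0,0,0],[0,0,6],1]
    - [[0,0,0],[0,0,6],1]

```text
clock: 21.65
ee_pos: [0.5041, 0.0221, 0.1106]
tool_rot: [-2.08, -2.349, 0.003]
contact_force: [-2.8, 1.7, 4.9]
opening: 0.0004
finger_force: 2.2
```

Emit:
drive_tool:
  series:
    - [[0,0,0],[0,0,2],1]
    - [[0,0,0],[0,0,4],1]
    - [[0,0,0],[0,0,5],1]
    - [[0,0,0],[0,0,5],1]

```text
clock: 22.05
ee_pos: [0.5042, 0.0221, 0.1069]
tool_rot: [-2.08, -2.349, 0.002]
contact_force: [-5.8, 0.7, 14.1]
opening: 0.0002
finger_force: 7.0
```

Emit:
drive_tool:
  series:
    - [[0,0,0],[0,0,1],1]
    - [[0,0,0],[0,0,2],1]
    - [[0,0,0],[0,0,2],1]

```text
clock: 22.35
ee_pos: [0.5042, 0.0221, 0.1068]
tool_rot: [-2.081, -2.35, 0.0]
contact_force: [-9.7, 0.3, 26.7]
opening: 0.0001
finger_force: 12.9
```

The plate is on its seat: it stops hard at tip height 0.096. I'll retract and check.

Emit:
drive_tool:
  series:
    - [[0,0,0],[0,0,-10],1]
    - [[0,0,0],[0,0,-40],1]
    - [[0,0,0],[0,0,-80],1]
    - [[0,0,0],[-40,0,-120],1]
    - [[0,0,0],[-80,0,-150],1]
    - [[0,0,0],[-120,0,-150],1]
    - [[0,0,0],[-160,0,-150],1]
    - [[0,0,0],[-160,0,-150],1]

```text
clock: 23.15
ee_pos: [0.525, -0.1418, 0.2529]
tool_rot: [-2.09, -2.344, 0.004]
contact_force: [1.0, 0.5, -0.7]
opening: -0.0002
finger_force: 0.0
```

```bash
python3 - <<'E'
from h import *
import cv2
p,q,X,Yy=where()
m=(abs(X)<50)&(Yy<40)&(Yy>-90);print("plate z",np.percentile(q[m][:,2],[10,50,90]))
s,_=imaging.read_camera("scene")
cv2.imwrite("pics/end.png",np.hstack([cv2.resize(p[180:350,110:310,::-1],None,fx=2,fy=2),cv2.resize(s[150:320,320:520,::-1],None,fx=2,fy=2)]))
E
```

```text
tool stand 1.0775119074856594 -222.62071415309927 0.2525390685757592
plate z [0.09333687 0.09674131 0.10055948]
```

View pics/end.png

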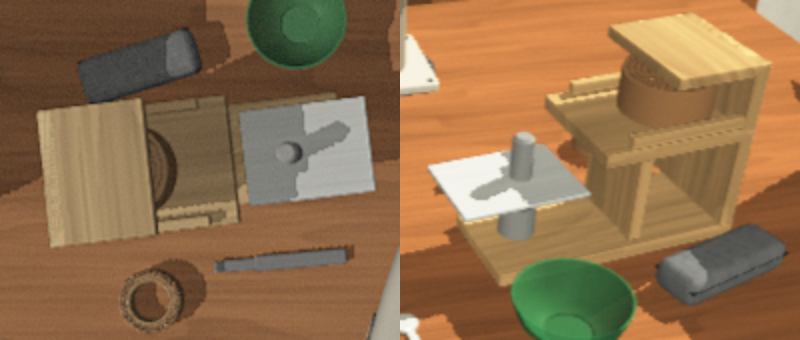

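The plate is seated at z 0.097 around the bare spindle. The roll lies flat under the board, with about 12 mm of it showing at (160,170), which matches touching the wall, and the nearby bystanders have not moved.

```bash
python3 -c "
from station import ticket
print(ticket.close_job())"
```

```text
the job is handed in; nothing more can be done
None
```

The job is handed in at about 23 s of the 64 s allowed, with the roll against the end wall under the overhang and the lift plate back on its seat; pushing the roll showed about 5 N at most, and no verdict came back.

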